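# Knock the last cover pin of a flow cell home

## Robot

A 7-joint arm with a two-finger parallel gripper is mounted at the origin on a cart in front of the work surface, level with it; the furniture and walls round the work are solid. World frame = base frame: x ahead of the robot, y to its left, z up, the work surface at z = 0. Lengths are in mm, angles in degrees, forces in N, time in s.
With the tool pointing down it reaches from about 400 to 875 mm from the base axis. Payload 4.4 kg.
Tool frame: the origin (TCP) lies midway between the tips of the shut fingers; the grasp point (between the pads) lies robot.pinch_z behind it (robot.pinch_z is the distance from the TCP to the grasp point, in mm); z points along the fingers, y is the line along which they close (so a half turn about z gives the same grasp; the last joint's range is limited). The gripper opens to 85 mm and grips with 20 to 120 N. Pads are 22 mm wide; open, the fingers measure 114 mm over their backs; the gripper's body (76 mm by 85 mm) begins 54 mm behind the grasp point. The pads swing forward as they close: fully open they stand 13 mm farther back than shut.
Start: joints at [67.792, 36.005, 2.206, 86.941, -1.547, 57.084, -1.146], TCP at [205.606, -616.639, 231.313] pointing down, gripper open.
Joint ranges: [-175.42, 175.42], [-21.48, 121.26], [-71.46, 75.88], [10.55, 141.38], [-63.04, 243.04], [13.31, 113.54], [-168.57, 168.57]. Speed limits (degrees/s): [147.25, 147.25, 180, 180, 180, 180, 180].

## Interface

Orientations are given as [roll, pitch, yaw] about the fixed x, y, z axes, in that order (R = Rz(yaw) Ry(pitch) Rx(roll)).
In Python, from station import robot gives the robot as it stands.
- The arm moves only by the shell command python3 -m inch 'ROWS' [OPENING] [FORCE]. ROWS is JSON, a list of rows, each an object of numbers: "tx", "ty", "tz": the shift along the tool's x, y, z each as a share of 3 cm, from -1 to 1; "roll": the turn about the tool's z as a share of 4 degrees, from -1 to 1. A call has exactly 8 rows; each row shifts and turns the commanded pose from where the row before left it, along the tool's axes as they then stand; what a row does not reach is not made up. A row lasts 1/12 s, in which the tool goes at most 41.7 mm and 7.16 degrees, less where a joint would pass 70% of its speed; a pose out of reach is approached as far as the arm can. A call with a number of a shift or a turn outside -1 to 1 is refused whole. A call with a gripper value outside its range is refused whole. OPENING is the closure, from 0 (fully open) to 1 (shut), set as the call begins (- or left out, the last holds). The fingers move at their own pace and stop on an object; FORCE is the grip in N (left out, the last holds). Time passes only in rows, so rows that do not move let the fingers close, or fill a call up. It gives the time, the measured TCP pose, the force, the opening and the grip force at its end, in the units of the state.
- robot.observe(): the state, without advancing time (a new reading comes with each control period).
- robot.grab_frame(name): name is "scene" or "top" or "wrist"; returns (picture, depth): 400x640x3 uint8, red, green, blue; 400x640 float32, mm along the optical axis (not along the pixel's ray), 0 where there is no reading.
- robot.calibration(name): a dict with "K" (3x3 intrinsics, pixels), "k1" (the pictures are not rectified: a ray, as slopes to the right and down, at radius r is drawn at 1 + k1 r^2 times it, then the intrinsics apply), "R" (3x3) and "t" (3): a world point X has camera coordinates R X + t. Camera axes: x right, y down, z forward; pixel columns grow to the right and rows downward; lengths in mm; the calibration is good to about 2 mm. A picture is of the moment at which its call begins: read the wrist's pose just before it. calibration takes no time and is no camera call; for the wrist camera it gives the pose at the moment of the call.
- robot.sign_off(): hands the job in; it is judged then, once.
The state is a dict: "clock": time; "qpos": joint angles; "joint_vel": joint speeds; "joint_efforts": joint torques, N m; "tcp_pos": TCP position; "orientation": TCP orientation; "ft_force": force on the tool from outside, world axes, zero at the start; "ft_torque": the same for the moment, N m; "grip_width": finger opening in mm; "grip_force": force on a finger pad.
Only numpy, scipy, OpenCV 4.12 (cv2) and the standard library are available. Lean on these libraries where they do the work, as an engineer would, in place of code of your own. Each camera call takes 0.05 s, during which the arm holds its last target. There are 200 camera calls.

## Task

The steel cover of the flow cell is held down by three headed pins in a row; two are home, but one still stands up. Pick up the palm mallet, knock that pin fully home with a brisk downward blow of the mallet (press it with nothing but the mallet), then stand the mallet upright on the bench again and let go of it.

Things in the scene. Friction and masses are not known exactly. Their poses are not given: they have to be found in the camera images.
- mallet_grip (a point): The palm mallet, 108 mm tall, about 0.3 kg, loose, standing upright on its flat striking face: a steel head, a cylinder 40 mm across and 36 mm high, below a slimmer round wooden handle, 24 mm across and 72 mm long, on the same axis. This point lies on the axis half-way up the handle, 72 mm above the striking face; its z axis points up along the handle, away from the face. The handle is round: any yaw grips it alike.
- pin_top (a point): Centre of the top of the one pin that still stands up: a steel pin with a round head 16 mm across and 5 mm thick on a shank 9 mm across. It can stand in any of the three places. At the start its top is 21 mm above the cover (51 mm above the bench); driven home, the head rests on the cover and its top is 5 mm above the cover (35 mm above the bench), level with its neighbours.
- pin (a joint): How far that pin has been driven down, in m: 0 standing up as found, 0.016 fully home on a rigid stop. The pin is sprung tight in its hole: it moves straight down under about 8 to 10 N and stays where it is left.
- cell: The flow cell, fixed to the bench: an aluminium block 96 x 170 mm with a steel cover on it, the cover's flat top 30 mm above the bench, a narrow glass window along the far half (+x side) of the cover. Origin: centre of the underside; y runs along its length, along the row of pins, z up. The three pins stand 12 mm on its -x side of the centre, at y = -50, 0 and +50 mm.
Not all that is in view belongs to the job. Leave any green or purple look-alike of the part that bears mallet_grip alone.

How it is judged:
By the outcome, as a careful person would: the job done as asked, in the order asked, and still so for the second after the job is handed in, with the robot touching nothing.
It also fails if it takes over 38 s, if anything falls off the work surface, if the arm or the gripper's body presses on something with over 40 N, if the wrist force passes 120 N, or if a joint passes its speed limit or range.

## Working session

There is one attempt and no reset: what is moved stays moved. The work goes in short steps, Python scripts to look and compute and a shell command to move; the robot and the scene stay as the last step left them, time stands still between calls to the robot, and variables do not carry over. Pictures are saved under pics/ and viewed, at most 10 in all, crops included, and the job is handed in when it is done.

```bash
mkdir -p pics; cat > h.py <<'E'
import numpy as np, cv2
from station import robot
def snap(n,f):
    c=robot.calibration(n); p,d=robot.grab_frame(n)
    cv2.imwrite(f'pics/{f}.png',cv2.cvtColor(p,cv2.COLOR_RGB2BGR)); np.savez(f'pics/{f}.npz',d=d,**{k:np.array(v) for k,v in c.items()})
def ray(f,u,v):
    z=np.load(f'pics/{f}.npz'); k=float(z['k1'])
    s=cv2.undistortPoints(np.array([[[u,v]]],float),z['K'],np.array([k,0,0,0.]))[0,0] if k>-9 else 0
    return z,np.array([s[0],s[1],1.])
def at_depth(f,u,v):
    z,r=ray(f,u,v); d=z['d'][int(v)-1:int(v)+2,int(u)-1:int(u)+2]; d=np.median(d[d>0])
    return (z['R'].T@(r*d-z['t'])).round(1)
def at_z(f,u,v,h):
    z,r=ray(f,u,v); o=-z['R'].T@z['t']; w=z['R'].T@r
    return (o+w*(h-o[2])/w[2]).round(1)
E
python3 - <<'E'
from h import *
snap('top','top0'); snap('scene','sc0')
o=robot.observe(); print(o, robot.pinch_z)
E
```

```text
{'clock': 0.1, 'qpos': array([67.79461452, 36.05279281,  2.20069217, 86.99008057, -1.54491827,
       57.0857691 , -1.14774488]), 'joint_vel': array([-0.0329316 , -0.17852833, -0.03247763, -0.17508449,  0.0749188 ,
        0.07928174,  0.06916526]), 'joint_efforts': array([ 2.77262530e-03, -5.64538407e+01,  1.23061717e+00, -1.93974119e+01,
        1.13212253e-02,  5.48226977e-03, -1.55745880e-05]), 'tcp_pos': array([ 205.41085929, -616.09038158,  230.49079781]), 'orientation': array([-1.79900991e+02,  1.51335470e-03,  1.84362688e+01]), 'ft_force': array([-0.64143836,  0.57208791, -0.32607316]), 'ft_torque': array([-0.05306238,  0.00478369, -0.01670209]), 'grip_force': 0.0, 'grip_width': 85.82826598529276} 18.700000000000003
```

View pics/top0.png

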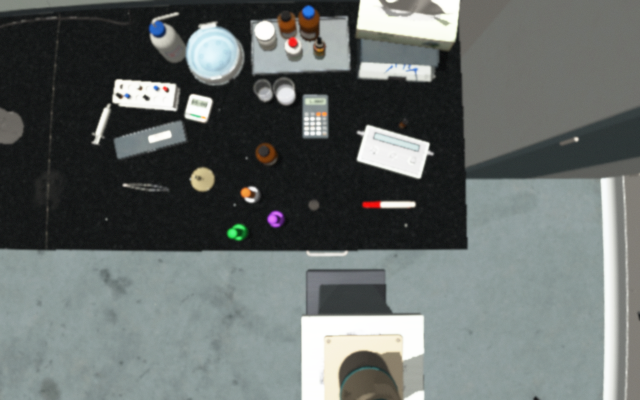

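View pics/sc0.png

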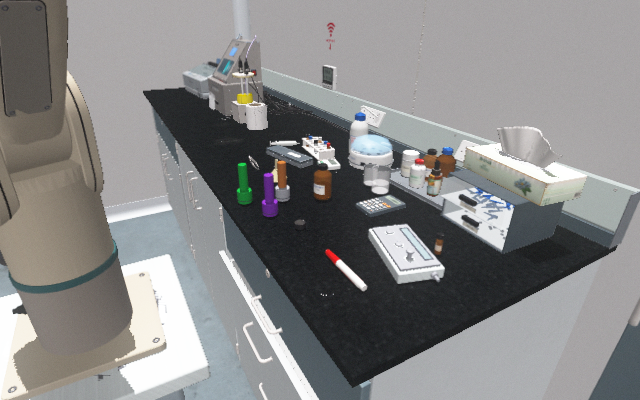

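The top view shows the orange-handled mallet at about (250,193) with green and purple look-alikes beside it. The cell could be the white box at (393,151) or the dark one at (150,139), so I'll enlarge both.

```bash
python3 - <<'E'
from h import *
t=cv2.imread('pics/top0.png'); s=cv2.imread('pics/sc0.png')
r=lambda a:cv2.resize(a,(400,300),interpolation=cv2.INTER_CUBIC)
cv2.imwrite('pics/c1.png',np.vstack([np.hstack([r(t[105:180,345:445]),r(t[105:180,100:200])]),np.hstack([r(s[210:285,350:450]),r(s[130:205,240:340])])]))
for p in [(250,193),(246,192),(253,195),(393,151),(150,139),(237,232),(276,218)]: print(p,at_depth('top0',*p),at_z('top0',*p,30))
E
```

```text
(250, 193) [464.8 274.5 105.3] [469.3 288.1  30. ]
(246, 192) [467.1 283.6 107.8] [472.  298.4  30. ]
(253, 195) [462.2 274.2  65.2] [464.2 280.3  30. ]
(393, 151) [575.5 -80.2  29.4] [575.4 -80.1  30. ]
(150, 139) [614.1 556.4  25.1] [613.1 554.2  30. ]
(237, 232) [372.5 306.2 100.5] [369.9 321.1  30. ]
(276, 218) [405.3 212.6 105.4] [405.1 221.3  30. ]
```

View pics/c1.png

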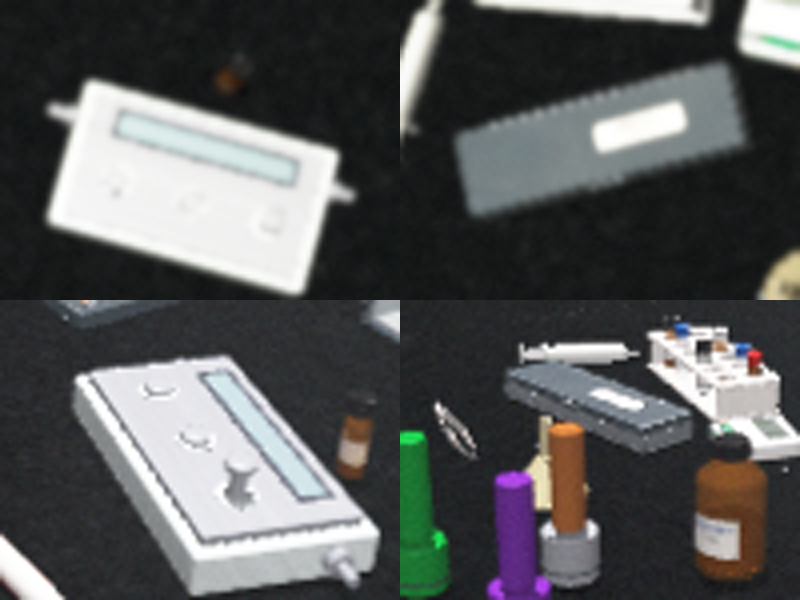

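The cell is the white box, centred near (394,152) in the top view. In the scene view the pin standing up is the one nearest the camera, at about (410,251), which is the cell's -y end. I'll start towards the mallet.

```bash
python3 - <<'E'
from h import *
C=[at_z('top0',345+a/4,105+b/4,30) for a,b in [(90,80),(338,152),(305,293),(50,222)]]
c=np.mean(C,0);v=(C[0]-C[1]+C[3]-C[2]);v=v/np.linalg.norm(v);print(C,c,v, 'yaw',np.degrees(np.arctan2(-v[0],v[1])))
print('pin est',c+v*-50+np.array([v[1],-v[0],0])*-12, 'top',at_z('top0',412.5,159,51),'scene',at_z('sc0',410,326-300+225.2,51))
print('mallet scene top', at_z('sc0',240+567/4-100+0,130+(430-300)/4,108))
E
python3 -m inch '[{"tx":0.6,"ty":-0.5},{"tx":0.97,"ty":-0.8},{"tx":0.97,"ty":-0.8},{"tx":0.97,"ty":-0.8},{"tx":0.97,"ty":-0.8},{"tx":0.97,"ty":-0.8},{"tx":0.97,"ty":-0.8},{"tx":0.97,"ty":-0.8}]' 0
python3 -m inch '[{"tx":0.97,"ty":-0.8},{"tx":0.97,"ty":-0.8},{"tx":0.97,"ty":-0.8},{"tx":0.97,"ty":-0.8},{"tx":0.97,"ty":-0.8},{"tx":0.27,"ty":-0.96},{"tx":0.27,"ty":-0.96},{"tx":0.27,"ty":-0.96}]'
```

```text
[array([643.7, -15.3,  30. ]), array([ 596. , -175.8,   30. ]), array([ 504.4, -151.8,   30. ]), array([551.1,  11.9,  30. ])] [573.8  -82.75  30.  ] [0.27956783 0.96012595 0.        ] yaw -16.234412921512853
pin est [ 548.30009735 -127.40148335   30.        ] top [ 551.3 -125.5   51. ] scene [ 544.3 -133.7   51. ]
mallet scene top [462.9 272.2 108. ]invalid input
invalid input
```

```bash
python3 -m inch '[{"tx":0.6,"ty":-0.5,"tz":0,"roll":0},{"tx":0.97,"ty":-0.8,"tz":0,"roll":0},{"tx":0.97,"ty":-0.8,"tz":0,"roll":0},{"tx":0.97,"ty":-0.8,"tz":0,"roll":0},{"tx":0.97,"ty":-0.8,"tz":0,"roll":0},{"tx":0.97,"ty":-0.8,"tz":0,"roll":0},{"tx":0.97,"ty":-0.8,"tz":0,"roll":0},{"tx":0.97,"ty":-0.8,"tz":0,"roll":0}]' 0
```

```text
clock: 0.77
tcp_pos: [358.5, -371.1, 231.1]
orientation: [-180.0, 0.0, 18.4]
ft_force: [0.9, 0.0, -0.1]
grip_width: 85.7
grip_force: 0.0
```

```bash
python3 -m inch '[{"tx":0.97,"ty":-0.8,"tz":0,"roll":0},{"tx":0.97,"ty":-0.8,"tz":0,"roll":0},{"tx":0.97,"ty":-0.8,"tz":0,"roll":0},{"tx":0.97,"ty":-0.8,"tz":0,"roll":0},{"tx":0.97,"ty":-0.8,"tz":0,"roll":0},{"tx":0.27,"ty":-0.96,"tz":0,"roll":0},{"tx":0.27,"ty":-0.96,"tz":0,"roll":0},{"tx":0.27,"ty":-0.96,"tz":0,"roll":0}]'
python3 -m inch '[{"tx":0.27,"ty":-0.96,"tz":0,"roll":0},{"tx":0.27,"ty":-0.96,"tz":0,"roll":0},{"tx":0.27,"ty":-0.96,"tz":0,"roll":0},{"tx":0.27,"ty":-0.96,"tz":0,"roll":0},{"tx":0.27,"ty":-0.96,"tz":0,"roll":0},{"tx":0.27,"ty":-0.96,"tz":0,"roll":0},{"tx":0.27,"ty":-0.96,"tz":0,"roll":0},{"tx":0.27,"ty":-0.96,"tz":0,"roll":0}]'
python3 - <<'E'
from h import *
snap('wrist','w1'); c=robot.calibration('wrist'); print(-np.array(c['R']).T@c['t'],np.array(c['R'])[2])
E
```

```text
clock: 1.43
tcp_pos: [453.6, -121.7, 231.0]
orientation: [-180.0, 0.0, 18.5]
ft_force: [-0.1, -0.5, -0.0]
grip_width: 85.1
grip_force: 0.0
clock: 2.1
tcp_pos: [441.9, 117.0, 231.2]
orientation: [180.0, 0.0, 18.4]
ft_force: [0.7, 0.4, -0.2]
grip_width: 85.2
grip_force: 0.0
[503.31864053 143.03440752 372.91431545] [-0.24470786 -0.07926862 -0.96635115]
```

View pics/w1.png

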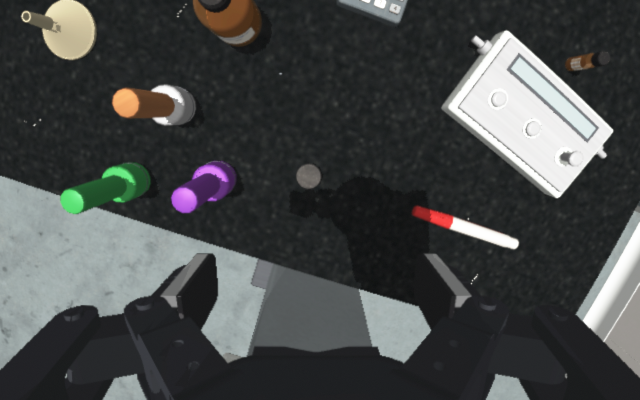

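The wrist view shows the mallet's handle top at (128,103), the raised pin's top at about (571,157), and its home neighbours at (533,128) and (499,98).

```bash
python3 - <<'E'
from h import *
print(at_z('w1',127.5,103,108),at_depth('w1',128,103),at_z('top0',246,192,108))
for u,v,h in [(571,157,51),(533,128,35),(499,98,35)]: print(at_z('w1',u,v,h),at_depth('w1',u,v))
im=cv2.imread('pics/w1.png');cv2.imwrite('pics/c2.png',np.hstack([cv2.resize(im[75:150,95:205],(440,300),interpolation=2),cv2.resize(im[120:180,520:590],(350,300),interpolation=2)]))
E
```

```text
[467.6 279.5 108. ] [467.6 279.7 106.9] [467.  283.6 108. ]
[ 550.4 -120.7   51. ] [ 550.7 -122.4   48.9]
[565.1 -78.7  35. ] [565.3 -79.5  33.8]
[579.6 -31.4  35. ] [579.9 -32.2  33.5]
```

View pics/c2.png

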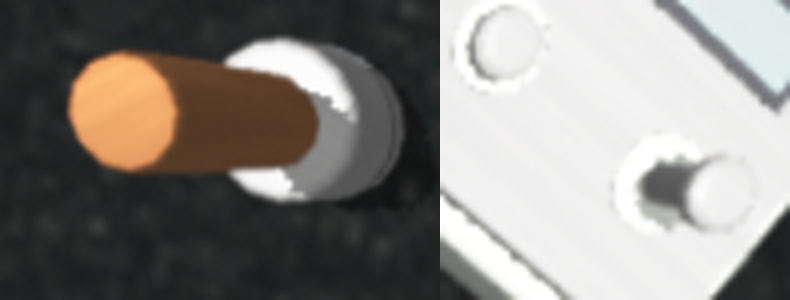

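In the crop the handle top is centred at (125.7,102.7) and the raised pin's top at (576.4,158.4).

```bash
python3 - <<'E'
from h import *
print(at_z('w1',125.7,102.7,108)); print(at_z('w1',576.4,158.4,51))
o=robot.observe(); p=o['tcp_pos'];y=np.radians(o['orientation'][2]);d=at_z('w1',125.7,102.7,108)-p;print(p,d[0]*np.cos(y)+d[1]*np.sin(y),d[0]*np.sin(y)-d[1]*np.cos(y))
E
```

```text
[467.4 281.  108. ]
[ 551.2 -127.1   51. ]
[441.75184579 124.27780609 231.34261361] 75.0155763647974 -139.97263011831882
```

```bash
python3 -m inch '[{"tx":0.42,"ty":-0.78,"tz":0,"roll":0},{"tx":0.42,"ty":-0.78,"tz":0,"roll":0},{"tx":0.42,"ty":-0.78,"tz":0,"roll":0},{"tx":0.42,"ty":-0.78,"tz":0,"roll":0},{"tx":0.42,"ty":-0.78,"tz":0,"roll":0},{"tx":0.4,"ty":-0.77,"tz":0,"roll":0},{"tx":0,"ty":0,"tz":0.3,"roll":0},{"tx":0,"ty":0,"tz":0.6,"roll":0}]'
python3 -m inch '[{"tx":0,"ty":0,"tz":0.7,"roll":0},{"tx":0,"ty":0,"tz":0.7,"roll":0},{"tx":0,"ty":0,"tz":0.7,"roll":0},{"tx":0,"ty":0,"tz":0.7,"roll":0},{"tx":0,"ty":0,"tz":0.7,"roll":0},{"tx":0,"ty":0,"tz":0.7,"roll":0},{"tx":0,"ty":0,"tz":0.5,"roll":0},{"tx":0,"ty":0,"tz":0.3,"roll":0}]'
python3 -m inch '[{"tx":0,"ty":0,"tz":0,"roll":0},{"tx":0,"ty":0,"tz":0,"roll":0},{"tx":0,"ty":0,"tz":0,"roll":0},{"tx":0,"ty":0,"tz":0,"roll":0},{"tx":0,"ty":0,"tz":0,"roll":0},{"tx":0,"ty":0,"tz":0,"roll":0},{"tx":0,"ty":0,"tz":0,"roll":0},{"tx":0,"ty":0,"tz":0,"roll":0}]' 1 90
```

```text
clock: 2.82
tcp_pos: [470.3, 274.9, 205.2]
orientation: [-179.9, -0.2, 18.6]
ft_force: [-0.2, -0.3, 0.3]
grip_width: 85.0
grip_force: 0.0
clock: 3.48
tcp_pos: [468.2, 270.9, 52.2]
orientation: [179.9, 0.2, 18.4]
ft_force: [0.8, 1.1, 0.7]
grip_width: 85.4
grip_force: 0.0
clock: 4.15
tcp_pos: [470.1, 272.9, 55.6]
orientation: [-180.0, -0.1, 18.4]
ft_force: [-1.1, 0.4, 5.4]
grip_width: 22.3
grip_force: 87.7
```

```bash
python3 -m inch '[{"tx":0,"ty":0,"tz":-0.2,"roll":0},{"tx":0,"ty":0,"tz":-0.5,"roll":0},{"tx":0,"ty":0,"tz":-0.8,"roll":0},{"tx":0,"ty":0,"tz":-0.9,"roll":0},{"tx":0,"ty":0,"tz":-0.9,"roll":0},{"tx":0,"ty":0,"tz":-0.8,"roll":0},{"tx":0,"ty":0,"tz":-0.4,"roll":0},{"tx":0,"ty":0,"tz":0,"roll":0}]'
python3 - <<'E'
from h import *
snap('wrist','w2');snap('scene','sc2');o=robot.observe();print(o['tcp_pos'],o['orientation'],o['ft_force'],o['grip_width'])
w=cv2.imread('pics/w2.png');s=cv2.imread('pics/sc2.png')
cv2.imwrite('pics/v2.png',np.hstack([w[:,150:500],s[:,100:500]]))
E
```

```text
clock: 4.82
tcp_pos: [470.8, 273.0, 192.6]
orientation: [-179.9, -0.3, 18.4]
ft_force: [0.3, -0.3, -2.2]
grip_width: 22.0
grip_force: 88.2
[469.01077928 271.86793196 189.37863669] [1.79986331e+02 9.61033646e-04 1.84276192e+01] [-0.04989331  0.22102334 -3.44615386] 22.11150704080093
```

View pics/v2.png

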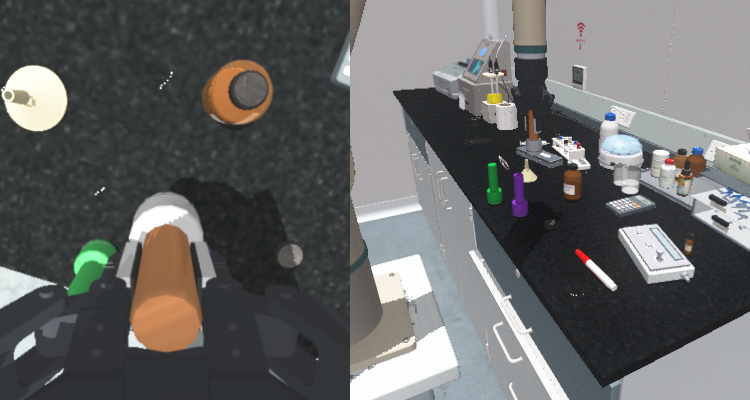

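The mallet is held upright: in the wrist view the handle top, at (317,325), and the head share the same column. Next I carry it to near the pin.

```bash
python3 -m inch '[{"tx":-0.05,"ty":0.4,"tz":0,"roll":0},{"tx":-0.1,"ty":0.8,"tz":0,"roll":0},{"tx":-0.12,"ty":0.95,"tz":0,"roll":0},{"tx":-0.12,"ty":0.95,"tz":0,"roll":0},{"tx":-0.12,"ty":0.95,"tz":0,"roll":0},{"tx":-0.12,"ty":0.95,"tz":0,"roll":0},{"tx":-0.12,"ty":0.95,"tz":0,"roll":0},{"tx":-0.12,"ty":0.95,"tz":0,"roll":0}]'
python3 -m inch '[{"tx":-0.12,"ty":0.95,"tz":0,"roll":0},{"tx":-0.12,"ty":0.95,"tz":0,"roll":0},{"tx":-0.12,"ty":0.95,"tz":0,"roll":0},{"tx":-0.12,"ty":0.9,"tz":0,"roll":0},{"tx":-0.1,"ty":0.6,"tz":0,"roll":0},{"tx":0,"ty":0.2,"tz":0,"roll":0},{"tx":0,"ty":0,"tz":0,"roll":0},{"tx":0,"ty":0,"tz":0,"roll":0}]'
python3 - <<'E'
from h import *
print(at_z('w2',317,325,190+54))
o=robot.observe();print(o['tcp_pos'],o['orientation'])
snap('wrist','w3');o=robot.observe();print(o['tcp_pos'],o['orientation'],o['ft_force'],o['grip_width'])
E
```

```text
clock: 5.58
tcp_pos: [508.8, 64.9, 187.8]
orientation: [180.0, 0.2, 18.4]
ft_force: [0.2, 0.6, -2.3]
grip_width: 22.3
grip_force: 88.4
clock: 6.25
tcp_pos: [535.7, -66.8, 188.3]
orientation: [-179.9, 0.1, 18.4]
ft_force: [-0.2, 1.4, -3.1]
grip_width: 22.1
grip_force: 88.3
[472.3 271.3 244. ]
[535.70172472 -66.82546874 188.31404675] [-1.79903830e+02  1.09427855e-01  1.84275844e+01]
[535.87637455 -65.88763571 188.56202215] [-1.79895106e+02  7.87047183e-02  1.85174282e+01] [-0.1415543   0.22538344 -2.64317907] 22.49686217658348
```

View pics/w3.png

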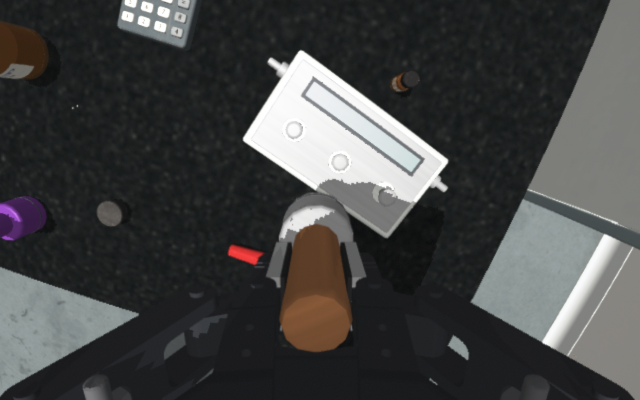

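The raised pin is at about (386,195) in the mallet's shadow, with its home neighbours at (340,162) and (294,130). I'll enlarge around it with the contrast raised.

```bash
python3 - <<'E'
from h import *
w=cv2.imread('pics/w3.png')[170:220,350:420]
cv2.imwrite('pics/c3.png',cv2.resize(cv2.convertScaleAbs(w,alpha=1.4,beta=-60),(700,500),interpolation=2))
for u,v in [(340,162),(294,130)]: print(at_z('w3',u,v,35))
E
```

```text
[565.9 -81.   35. ]
[579.6 -33.7  35. ]
```

View pics/c3.png

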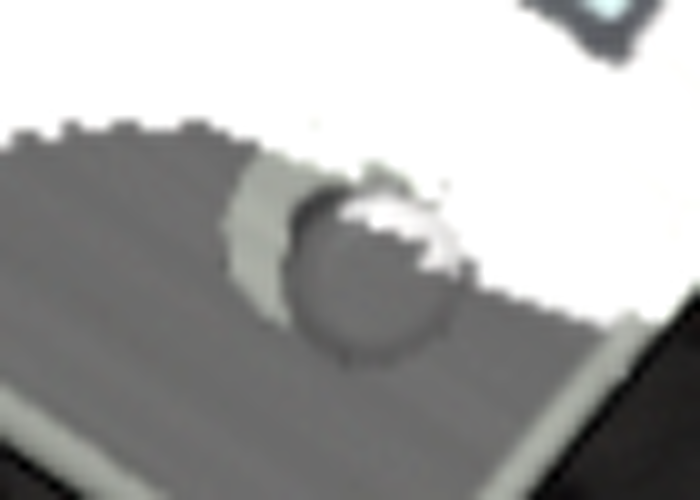

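The pin's top is centred at (388,197.5).

```bash
python3 - <<'E'
from h import *
pin=at_z('w3',388,197.5,51);m=at_z('w3',316,324,188.5+54);print(pin,m)
o=robot.observe();p=o['tcp_pos'];y=np.radians(18.43);print(p)
for d in (pin-p,pin-m): print(d[0]*np.cos(y)+d[1]*np.sin(y),d[0]*np.sin(y)-d[1]*np.cos(y))
E
```

```text
[ 551.8 -129.    51. ] [539.7 -67.4 242.5]
[535.87637455 -65.88763571 188.56202215]
-4.845798030018653 64.90955718857987
-7.99518439837826 62.26593793107052
```

```bash
python3 -m inch '[{"tx":-0.04,"ty":0.3,"tz":0.2,"roll":0},{"tx":-0.05,"ty":0.5,"tz":0.3,"roll":0},{"tx":-0.05,"ty":0.5,"tz":0.27,"roll":0},{"tx":-0.04,"ty":0.5,"tz":0.2,"roll":0},{"tx":-0.04,"ty":0.32,"tz":0,"roll":0},{"tx":0,"ty":0,"tz":0,"roll":0},{"tx":0,"ty":0,"tz":0,"roll":0},{"tx":0,"ty":0,"tz":0,"roll":0}]' - 120
python3 - <<'E'
from h import *
o=robot.observe();print(o['tcp_pos'],o['orientation'],o['ft_force'])
E
```

```text
clock: 6.97
tcp_pos: [550.7, -128.6, 160.6]
orientation: [-180.0, -0.0, 18.5]
ft_force: [0.8, 0.3, -2.5]
grip_width: 21.6
grip_force: 117.6
[ 550.71619955 -128.61670522  160.55422685] [-1.79957207e+02 -4.31329895e-02  1.84946109e+01] [ 0.78082439  0.34078581 -2.49063199]
```

```bash
python3 -m inch '[{"tx":0,"ty":0,"tz":0.4,"roll":0},{"tx":0,"ty":0,"tz":0.9,"roll":0},{"tx":0,"ty":0,"tz":0.9,"roll":0},{"tx":0,"ty":0,"tz":0.25,"roll":0},{"tx":0,"ty":0,"tz":0,"roll":0},{"tx":0,"ty":0,"tz":0,"roll":0},{"tx":0,"ty":0,"tz":0,"roll":0},{"tx":0,"ty":0,"tz":0,"roll":0}]'
```

```text
clock: 7.63
tcp_pos: [552.4, -128.4, 90.3]
orientation: [179.9, -0.2, 18.5]
ft_force: [-3.3, 0.7, 18.5]
grip_width: 21.5
grip_force: 119.8
```

It's against the stop: 21 N is more than twice what moves the pin. I'll lift, move back and check.

```bash
python3 -m inch '[{"tx":0,"ty":0,"tz":-0.3,"roll":0},{"tx":0,"ty":0,"tz":-0.7,"roll":0},{"tx":0,"ty":0,"tz":-0.9,"roll":0},{"tx":0,"ty":0,"tz":-0.9,"roll":0},{"tx":0.04,"ty":-0.4,"tz":-0.6,"roll":0},{"tx":0.09,"ty":-0.8,"tz":0,"roll":0},{"tx":0.1,"ty":-0.9,"tz":0,"roll":0},{"tx":0.1,"ty":-0.9,"tz":0,"roll":0}]'
python3 - <<'E'
from h import *
snap('wrist','w4');o=robot.observe();print(o['tcp_pos'],o['orientation'],o['ft_force'],o['grip_width'])
cv2.imwrite('pics/v4.png',cv2.imread('pics/w4.png'))
E
```

```text
clock: 8.3
tcp_pos: [531.1, -39.7, 189.7]
orientation: [-180.0, -0.1, 18.4]
ft_force: [0.6, -0.0, -2.7]
grip_width: 22.0
grip_force: 118.0
[529.51251208 -31.72869047 189.43019062] [-1.79646893e+02 -3.48323974e-02  1.88975017e+01] [-2.54264577  6.03662104 -2.8500087 ] 21.84386734227293
```

View pics/v4.png

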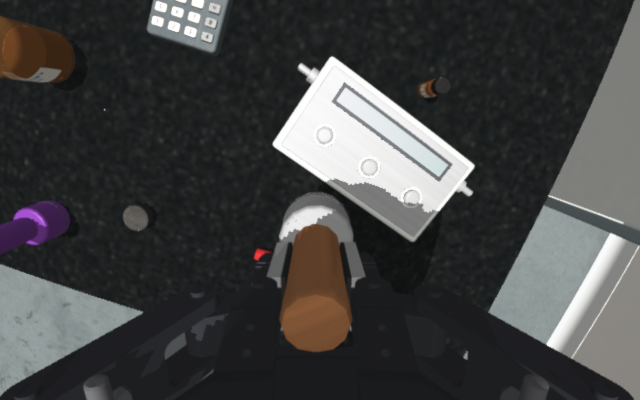

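The third pin, at (411,197), now sits flush like its two neighbours. I'll take the mallet back to its old spot.

```bash
python3 -m inch '[{"tx":0.08,"ty":-0.6,"tz":0,"roll":0},{"tx":0.12,"ty":-0.95,"tz":0,"roll":0},{"tx":0.12,"ty":-0.95,"tz":0,"roll":0},{"tx":0.12,"ty":-0.95,"tz":0,"roll":0},{"tx":0.12,"ty":-0.95,"tz":0,"roll":0},{"tx":0.12,"ty":-0.95,"tz":0,"roll":0},{"tx":0.12,"ty":-0.95,"tz":0,"roll":0},{"tx":0.12,"ty":-0.95,"tz":0,"roll":0}]'
python3 -m inch '[{"tx":0.12,"ty":-0.95,"tz":0,"roll":0},{"tx":0.12,"ty":-0.9,"tz":0,"roll":0},{"tx":0.1,"ty":-0.7,"tz":0,"roll":0},{"tx":0.04,"ty":-0.4,"tz":0,"roll":0},{"tx":0,"ty":0,"tz":0.3,"roll":0},{"tx":0,"ty":0,"tz":0.5,"roll":0},{"tx":0,"ty":0,"tz":0.5,"roll":0},{"tx":0,"ty":0,"tz":0.3,"roll":0}]'
python3 - <<'E'
from h import *
o=robot.observe();print(o['tcp_pos'],o['orientation'],o['ft_force'])
E
```

```text
clock: 9.02
tcp_pos: [487.9, 175.9, 189.2]
orientation: [-180.0, -0.0, 18.5]
ft_force: [1.0, 1.0, -2.7]
grip_width: 21.4
grip_force: 118.1
clock: 9.68
tcp_pos: [471.1, 259.0, 139.1]
orientation: [179.9, 0.2, 18.4]
ft_force: [0.2, -0.7, -3.2]
grip_width: 21.6
grip_force: 118.2
[471.11204471 259.03278371 139.06724304] [1.79895316e+02 1.55165267e-01 1.83559387e+01] [ 0.20267683 -0.69542692 -3.21885411]
```

```bash
python3 -m inch '[{"tx":0,"ty":0,"tz":0.3,"roll":0},{"tx":0,"ty":0,"tz":0.6,"roll":0},{"tx":0,"ty":0,"tz":0.6,"roll":0},{"tx":0,"ty":0,"tz":0.6,"roll":0},{"tx":0,"ty":0,"tz":0.4,"roll":0},{"tx":0,"ty":0,"tz":0.15,"roll":0},{"tx":0,"ty":0,"tz":0.05,"roll":0},{"tx":0,"ty":0,"tz":0,"roll":0}]'
python3 -m inch '[{"tx":0,"ty":0,"tz":0.03,"roll":0},{"tx":0,"ty":0,"tz":0.03,"roll":0},{"tx":0,"ty":0,"tz":0.03,"roll":0},{"tx":0,"ty":0,"tz":0.03,"roll":0},{"tx":0,"ty":0,"tz":0,"roll":0},{"tx":0,"ty":0,"tz":0,"roll":0},{"tx":0,"ty":0,"tz":0,"roll":0},{"tx":0,"ty":0,"tz":0,"roll":0}]'
```

```text
clock: 10.35
tcp_pos: [472.0, 261.0, 59.8]
orientation: [180.0, -0.0, 18.4]
ft_force: [0.8, 0.0, -3.8]
grip_width: 21.6
grip_force: 118.2
clock: 11.02
tcp_pos: [471.8, 261.4, 56.2]
orientation: [-180.0, -0.0, 18.4]
ft_force: [0.1, -0.0, -2.7]
grip_width: 21.6
grip_force: 118.2
```

```bash
python3 -m inch '[{"tx":0,"ty":0,"tz":0.03,"roll":0},{"tx":0,"ty":0,"tz":0.03,"roll":0},{"tx":0,"ty":0,"tz":0,"roll":0},{"tx":0,"ty":0,"tz":0,"roll":0},{"tx":0,"ty":0,"tz":0,"roll":0},{"tx":0,"ty":0,"tz":0,"roll":0},{"tx":0,"ty":0,"tz":0,"roll":0},{"tx":0,"ty":0,"tz":0,"roll":0}]'
```

```text
clock: 11.68
tcp_pos: [471.9, 261.5, 55.7]
orientation: [-180.0, -0.1, 18.4]
ft_force: [-2.3, -0.9, 10.5]
grip_width: 21.3
grip_force: 119.5
```

The mallet is standing on the bench, so I release it and go straight up.

```bash
python3 -m inch '[{"tx":0,"ty":0,"tz":0,"roll":0},{"tx":0,"ty":0,"tz":0,"roll":0},{"tx":0,"ty":0,"tz":0,"roll":0},{"tx":0,"ty":0,"tz":0,"roll":0},{"tx":0,"ty":0,"tz":0,"roll":0},{"tx":0,"ty":0,"tz":0,"roll":0},{"tx":0,"ty":0,"tz":0,"roll":0},{"tx":0,"ty":0,"tz":0,"roll":0}]' 0 20
python3 -m inch '[{"tx":0,"ty":0,"tz":-0.2,"roll":0},{"tx":0,"ty":0,"tz":-0.5,"roll":0},{"tx":0,"ty":0,"tz":-0.7,"roll":0},{"tx":0,"ty":0,"tz":-0.8,"roll":0},{"tx":0,"ty":0,"tz":-0.8,"roll":0},{"tx":0,"ty":0,"tz":-0.8,"roll":0},{"tx":0,"ty":0,"tz":-0.8,"roll":0},{"tx":0,"ty":0,"tz":-0.4,"roll":0}]'
python3 -m inch '[{"tx":0,"ty":0.3,"tz":0,"roll":0},{"tx":0,"ty":0.6,"tz":0,"roll":0},{"tx":0,"ty":0.9,"tz":0,"roll":0},{"tx":0,"ty":0.9,"tz":0,"roll":0},{"tx":0,"ty":0.9,"tz":0,"roll":0},{"tx":0,"ty":0.5,"tz":0,"roll":0},{"tx":0,"ty":0,"tz":0,"roll":0},{"tx":0,"ty":0,"tz":0,"roll":0}]'
python3 - <<'E'
from h import *
snap('wrist','w5');snap('scene','sc5');s=cv2.imread('pics/sc5.png')
cv2.imwrite('pics/v5.png',np.hstack([cv2.imread('pics/w5.png')[:,:360],s[:,150:590]]))
E
```

```text
clock: 12.35
tcp_pos: [471.7, 261.4, 54.2]
orientation: [180.0, 0.0, 18.4]
ft_force: [0.3, 1.1, -0.1]
grip_width: 85.1
grip_force: 0.0
clock: 13.02
tcp_pos: [472.8, 262.0, 207.7]
orientation: [-179.9, -0.3, 18.4]
ft_force: [0.2, 0.4, 0.9]
grip_width: 85.6
grip_force: 0.0
clock: 13.68
tcp_pos: [510.3, 143.4, 203.7]
orientation: [180.0, 0.1, 18.3]
ft_force: [-0.2, 0.3, 0.4]
grip_width: 85.4
grip_force: 0.0
```

View pics/v5.png

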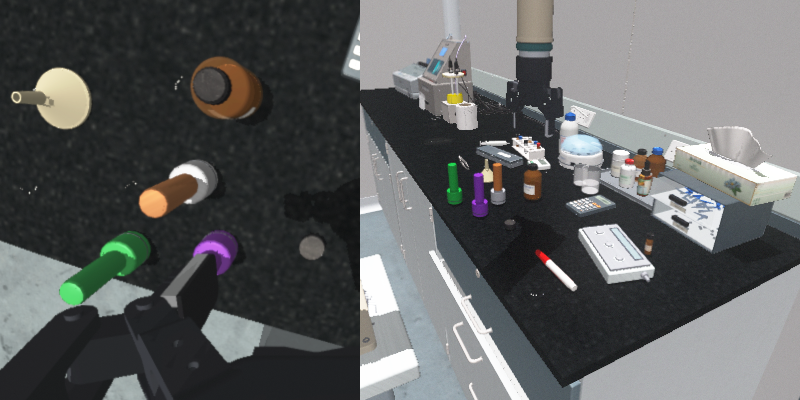

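The mallet stands upright, with its handle top at (155,203) in the wrist half. All three pins are flush in the scene half, and the gripper is clear.

```bash
python3 -c "
from station import robot
print(robot.sign_off())"
```

```text
the job is handed in; nothing more can be done
None
```

The pin was knocked fully home with one mallet blow, the mallet stands upright on the bench and has been let go, and the job was handed in about 14 s into the 38 s limit.

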